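Put the burr case away: fold the bit rack, shut the lid

ROBOT

A 6-joint arm with a two-finger parallel gripper is mounted at the origin on the work surface. World frame = base frame: x ahead of the robot, y to its left, z up, the work surface at z = 0. Lengths are in m, angles in rad, forces in N, time in s.
With the tool pointing down it reaches from about 0.35 to 0.775 m from the base axis. Payload 7.3 kg.
Tool frame: the origin (TCP) lies where the fingers leave the gripper's body, on its centre line; the fingertips stand 66 mm ahead of it and the grasp point (between the pads) lies 47 mm ahead of it; x points along the fingers, z is the direction in which the jaws open and shut, and the axes are right-handed (so a half turn about x gives the same grasp; the last joint's range is limited). The gripper opens to 92 mm and grips with 3 to 60 N. Pads are 19 mm wide; open, the fingers measure 130 mm over their backs; the gripper's body (75 mm by 190 mm) begins 47 mm behind the grasp point.
Start: joints at [-1.483, 0.342, 1.524, -0, 1.275, -0.146], TCP at [0.122, -0.511, 0.292] pointing down, gripper open.
Joint ranges: [-2.53, 2.53], [-0.77, 2.02], [0.04, 2.7], [-1, 4.14], [0.28, 2.66], [-3.11, 3.11]. Speed limits (rad/s): [2.57, 2.57, 3.14, 3.14, 3.14, 3.14].

INTERFACE

Orientations are given as a unit quaternion [x, y, z, w].
In Python, from cell import telemetry, optics, env gives the robot as it stands.
- The arm moves only by the tool play_rows, never from a script. Its argument "commands" is a list of rows, each a list of 5 numbers: the shift along the tool's x, y, z in cm, then the turn about the tool's x in rad, then the finger opening in cm, from 0 to 9.18. A call has 1 to 12 rows; each row shifts and turns the commanded pose from where the row before left it, along the tool's axes as they then stand; what a row does not reach is not made up. A row lasts 1/8 s, in which the tool goes at most 62.5 mm and 10.7 degrees, less where a joint would pass 70% of its speed; a pose out of reach is approached as far as the arm can. A call with a gripper value outside its range is refused whole. The fingers move at their own pace and stop on an object; "newtons" is the grip in N (left out, the last holds). Time passes only in rows, so rows that do not move let the fingers close. It gives the time, the measured TCP pose, the force and the opening at its end, in the units of the state.
- telemetry.sense(): the state, without advancing time (a new reading comes with each control period).
- optics.snapshot(name): name is "scene" or "top" or "wrist"; returns (picture, depth): 384x512x3 uint8, red, green, blue; 384x512 float32, m along the optical axis (not along the pixel's ray), 0 where there is no reading.
- optics.calibration(name): a dict with "camera_matrix" (3x3 intrinsics, pixels), "k1" (the pictures are not rectified: a ray, as slopes to the right and down, at radius r is drawn at 1 + k1 r^2 times it, then the intrinsics apply), "xyz" and "rotation" of the camera in the world; the wrist camera has in their place "tool_from_camera" (4x4, takes a point from camera to tool coordinates, whose origin is the TCP and whose axes are the tool frame's). Camera axes: x right, y up, looking along -z (the intrinsics and any distortion apply to the point x, -y, -z); pixel columns grow to the right and rows downward; lengths in m; the calibration is good to about 2 mm. A picture is of the moment at which its call begins: read the wrist's pose just before it. calibration takes no time and is no camera call.
- env.close_job(): hands the job in, once; it reports no verdict.
The state is a dict: "time_s": time; "qpos": joint angles; "joint_vel": joint speeds; "tau": joint torques, N m; "tool_pos": TCP position; "ee_rot": TCP orientation; "force": force on the tool from outside, world axes, zero at the start; "wrist_torque": the same for the moment, N m; "width": opening from 0.0 (shut) to 1.0 (fully open).
Only numpy, scipy, OpenCV 4.12 (cv2) and the standard library are available. Lean on these libraries where they do the work, as an engineer would, in place of code of your own. Each camera call takes 0.05 s, during which the arm holds its last target.

TASK

Close up the carving-burr case on the bench: first push the upright bit rack down until it lies flat inside the case, then swing the lid over and push it fully shut. Push gently and lift nothing: the case stays where it stands, and the jar, the brush pot and the roll of tape are left alone.

Things in the scene. Friction and masses are not known exactly. Their poses are not given: they have to be found in the camera images.
- case: open grey plastic case, loose on rubber feet, 1.2 to 1.8 kg; base 180 (its x) x 260 (its y) mm, rim 44 mm above its origin, walls 4 mm. Origin: centre of the base's underside, 2 mm above the bench; x points from the front to the lid hinge at the back, y along the hinge, z up. Inside, a front tray ends at x -64 mm, a rear tray starts at x +48 mm; the rack folds down between them
- rack (a joint): angle (rad) of the black flip-up bit rack: 0 flat in the case, 1.57 upright, stop at 1.75 (leaning to the front). From upright it folds back towards the lid hinge (case +x). 216 mm wide, 100 mm long with its burrs, 17 mm thick. A stiff hinge: it stays at any angle; up to 3 N at the upper bar moves it
- rack_hinge (a point): middle of the rack's hinge line, which runs along case y; at case x -55 mm, z 20 mm. The face that looks to the front (case -x) with the rack upright is the top when it is flat, and lies 17 mm off this line: flat, its top is 37 mm above the case origin, 7 mm below the rim
- rack_rail (a point): middle of the rack's upper bar (16 mm wide, 216 mm long), on its front face, 76 mm from the hinge line: the place to push. Eleven burrs and drills stand in the rack; their heads project 16 mm beyond this bar
- lid (a joint): angle (rad) of the grey lid: 0 shut on the rim, 1.57 upright, stop at 1.95 (leaning back). A shell 180 mm long from the hinge, 260 mm wide, 16 mm thick, outside flat but for two 1 mm ribs. A stiff hinge: it stays at any angle; up to 3 N at its free edge moves it. The upright rack jams it
- lid_hinge (a point): middle of the lid's hinge line, which runs along case y; at case x +90 mm, z 44 mm (the rim). It lies in the plane of the lid's inner rim; the outer face is 16 mm off it
- lid_edge (a point): middle of the lid's free edge on its outer face (180 mm from the hinge line, 16 mm off it); with the lid shut it is 60 mm above the case origin at case x -90 mm
- jar: bystander: brown closed paint jar, 62 mm diameter, 75 mm high, beside the case; origin at its underside
- brush_pot: bystander: white ceramic pot, 68 mm diameter, 85 mm high, with brushes up to 170 mm high, beside the case; origin at its underside
- tape: bystander: roll of masking tape lying flat, 90 mm diameter, 24 mm high, beside the case; origin at its underside

How it is judged:
By the outcome, as a careful person would: the job done as asked, in the order asked, and still so for the second after the job is handed in, with the robot touching nothing.
It also fails if it takes over 56 s, if anything falls off the work surface, if the arm or the gripper's body presses on something with over 40 N, if the wrist force passes 120 N, or if a joint passes its speed limit or range.

## Working session

There is one attempt and no reset: what is moved stays moved. The work goes in short steps, Python scripts to look and compute and a tool call to move; the robot and the scene stay as the last step left them, time stands still between calls to the robot, and variables do not carry over. Pictures are saved under pics/ and viewed, and the job is handed in when it is done.

Besides the shell and the picture viewer there is one more tool, called after "Emit:" as a command line: name --pt "numbers of a row" for each row, then --argument value for the rest. play_rows: Moves the arm, as the interface text tells. Its arguments: {"type":"object","properties":{"commands":{"type":"array"},"newtons":{"type":"number"}},"required":["commands"]}

```bash
ls; mkdir -p pics; cat > h.py <<'E'
import numpy as np, cv2
from cell import telemetry, optics, env
def save(n,f):
    p,d=optics.snapshot(n); cv2.imwrite('pics/'+f+'.png',p[:,:,::-1]); np.savez('pics/'+f+'.npz',p=p,d=d); return p,d
def cloud(n,d,pose=None):
    c=optics.calibration(n);K=np.array(c['camera_matrix']);k1=c['k1']
    v,u=np.mgrid[0:d.shape[0],0:d.shape[1]].astype(float)
    pts=cv2.undistortPoints(np.stack([u.ravel(),v.ravel()],1)[:,None],K,np.array([k1,0,0,0,0.]))[:,0]
    a=pts.reshape(d.shape+(2,))
    P=np.stack([a[...,0]*d,-a[...,1]*d,-d],-1)
    return P@np.array(c['rotation']).T+np.array(c['xyz'])
E
python3 - <<'E'
from h import *
print(telemetry.sense())
for n in('scene','top'):
    p,d=save(n,n+'0'); c=optics.calibration(n); print(c,(d>0).mean())
E
```

```text
pics
{'time_s': 0.0, 'qpos': array([-1.48299603e+00,  3.42730002e-01,  1.52500865e+00, -9.90660918e-06,
        1.27538951e+00, -1.46012234e-01]), 'joint_vel': array([ 5.15846047e-04, -8.29140900e-04, -1.50196889e-04,  1.06327521e-03,
        5.50582877e-05, -2.05730243e-03]), 'tau': array([-1.67695100e-03, -4.31242025e+01, -2.44223410e+01,  7.15413317e-02,
        5.57461591e-02, -1.24529652e-04]), 'tool_pos': array([ 0.12162252, -0.51040806,  0.29154403]), 'ee_rot': array([ 0.4386587 ,  0.55528265, -0.43787353,  0.55453269]), 'force': array([-1.30260784, -0.58805843, -0.54203911]), 'wrist_torque': array([-0.00036237,  0.010307  , -0.0065103 ]), 'width': 1.0006697364292911}
{'camera_matrix': array([[389.32152527,   0.        , 255.89730893],
       [  0.        , 389.32152527, 186.46672137],
       [  0.        ,   0.        ,   1.        ]]), 'k1': -0.08490541937412582, 'xyz': array([0.96664724, 0.42614135, 0.74761534]), 'rotation': array([0.14116556, 0.32004072, 0.86426592, 0.3615116 ])} 0.9959971110026041
{'camera_matrix': array([[390.90827156,   0.        , 250.13155323],
       [  0.        , 390.90827156, 188.16977391],
       [  0.        ,   0.        ,   1.        ]]), 'k1': -0.05675464864180675, 'xyz': array([0.38791852, 0.0216741 , 0.82099482]), 'rotation': array([ 0.08233875, -0.06872569, -0.61140488,  0.78401606])} 0.9961598714192709
```

View pics/scene0.png

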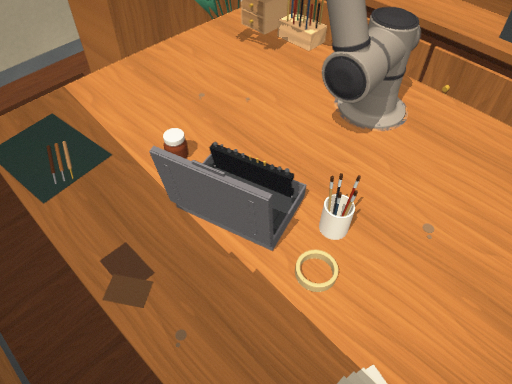

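View pics/top0.png

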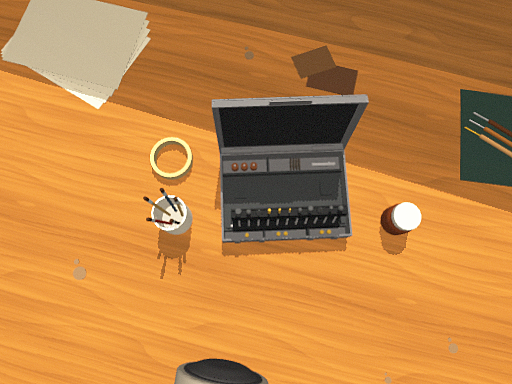

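The case's front (rack side) faces the robot, with the lid open on the far side. The top view shows the base at about (220-352, 150-241). The pot and tape are at its left and the jar at its right.

```bash
sed -i "s/np.array(c\['rotation'\]).T/Rotation.from_quat(c['rotation']).as_matrix().T/; 1a from scipy.spatial.transform import Rotation" h.py
cat > m.py <<'E'
from h import *
d=np.load('pics/top0.npz');P=cloud('top',d['d']);p=d['p'].astype(int)
sat=p.max(2)-p.min(2)
for uv in [(60,250),(400,300),(270,125),(285,190),(222,238),(350,234),(285,240),(403,217),(172,145)]: print(uv,P[uv[1],uv[0]].round(4),p[uv[1],uv[0]])
# rim: grey, z ~46
m=(sat<40)&(abs(P[...,2]-.046)<.004)
v,u=np.nonzero(m); s=(u>205)&(u<370)&(v>140)&(v<250)
Q=P[v[s],u[s]]; r=cv2.minAreaRect((Q[:,:2]*1000).astype(np.float32)); print(len(Q),r, cv2.boxPoints(r).round(1))
# lid points
m=(P[...,2]>.075)&(sat<40); v,u=np.nonzero(m); s=(u>205)&(u<370)&(v>90)&(v<250)
Q=P[v[s],u[s]]; print(Q.min(0),Q.max(0))
np.save('pics/m.npy',m)
E
python3 m.py
python3 - <<'E'
import cv2
i=cv2.imread('pics/top0.png')[85:255,140:430];cv2.imwrite('pics/top0c.png',cv2.resize(i,None,fx=2.75,fy=2.75,interpolation=2))
E
```

```text
(60, 250) [ 0.3363  0.4153 -0.0011] [235 153  67]
(400, 300) [ 0.4103 -0.2969 -0.0019] [240 156  60]
(270, 125) [0.6584 0.0465 0.1399] [26 27 26]
(285, 190) [ 0.5739 -0.0134  0.0156] [57 62 56]
(222, 238) [0.442  0.0869 0.0452] [162 150 145]
(350, 234) [ 0.5113 -0.1581  0.0458] [162 161 160]
(285, 240) [ 0.4724 -0.0376  0.008 ] [145  93  54]
(403, 217) [ 0.5649 -0.2475  0.0715] [254 254 250]
(172, 145) [ 6.156e-01  2.504e-01 -2.000e-04] [187 115  51]
1898 ((564.0848999023438, -11.406890869140625), (196.26239013671875, 258.97637939453125), 16.381404876708984) [[ 433.4   85.1]
 [ 506.5 -163.3]
 [ 694.8 -108. ]
 [ 621.7  140.5]]
[ 0.38791852 -0.13138319  0.07501525] [0.71779098 0.14718546 0.82099482]
```

View pics/top0c.png

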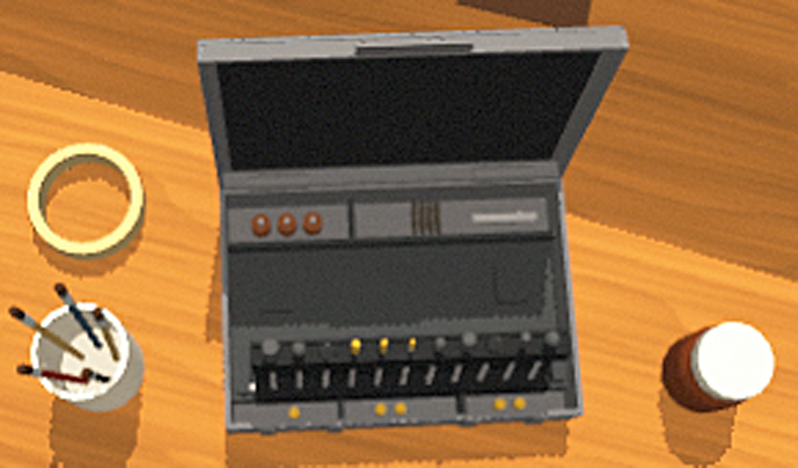

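```bash
cat >> h.py <<'E'
C=np.array([.5563,-.0137]);YAW=np.deg2rad(16.38)
def setc(c,y):
    global C,YAW; C=np.array(c);YAW=y
def tocase(P):
    c,s=np.cos(YAW),np.sin(YAW); q=P[...,:2]-C
    return np.stack([q@[c,s],q@[-s,c],P[...,2]-.002],-1)
E
python3 - <<'E'
from h import *
for n in('top','scene'):
    d=np.load(f'pics/{n}0.npz');P=tocase(cloud(n,d['d']));p=d['p'].astype(int)
    sat=p.max(2)-p.min(2)
    Q=P[(sat<45)&(d['d']>0)]; Q=Q[(abs(Q[:,0])<260)&(abs(Q[:,1])<.16)]*1000
    print(n)
    rim=Q[(abs(Q[:,2]-44)<5)&(abs(Q[:,1])<140)&(abs(Q[:,0])<100)]
    print('rim x',np.percentile(rim[:,0],[0,1,5,95,99,100]),'y',np.percentile(rim[:,1],[0,1,5,95,99,100]),'z',np.median(rim[:,2]))
    fr=rim[rim[:,0]<-84]
    if len(fr)>10: print('front slope',np.polyfit(fr[:,1],fr[:,0],1))
    sd=rim[(rim[:,1]>122)]; print('side slope',len(sd),np.polyfit(sd[:,0],sd[:,1],1))
    sd=rim[(rim[:,1]<-122)]; print('side slope',len(sd),np.polyfit(sd[:,0],sd[:,1],1))
    lid=Q[(Q[:,2]>60)&(Q[:,0]>60)&(Q[:,2]<260)]; 
    print('lid z',np.percentile(lid[:,2],[50,99,100]),'y',np.percentile(lid[:,1],[1,99]))
    for a in range(60,230,20):
        s=lid[abs(lid[:,2]-a)<4]
        if len(s): print(a,len(s),np.percentile(s[:,0],[5,50,95]).round(1))
    rk=Q[(Q[:,2]>50)&(Q[:,0]<60)&(Q[:,2]<150)]
    print('rack y',np.percentile(rk[:,1],[1,99]),rk[:,2].max())
    for a in range(50,130,8):
        s=rk[abs(rk[:,2]-a)<4]
        if len(s): print(a,len(s),np.percentile(s[:,0],[2,50,98]).round(1))
R=Rotation.from_quat(telemetry.sense()['ee_rot']).as_matrix();print(R.round(3)); t=R[:,2];print('tool z yaw',np.degrees(np.arctan2(t[1],t[0])))
P=cloud('top',np.load('pics/top0.npz')['d'])
for a,(u,v) in dict(pot=(170,214),jar=(405,217),tape=(171,158)).items(): print(a,(tocase(P[v,u])*1000).round())
E
```

```text
top
rim x [-90.01457437 -87.27332826 -86.00179035  97.58947439  99.59671438
  99.99967876] y [-129.48240445 -128.65524895 -126.78828337  127.18885843  128.87327177
  129.49400955] z 43.14545187968393
front slope [-5.48538337e-04 -8.57772450e+01]
side slope 204 [-1.72980450e-03  1.26999398e+02]
side slope 216 [ 4.47063633e-03 -1.26487972e+02]
lid z [158.45364604 230.43386254 232.77066873] y [-127.32516949  127.10684619]
60 108 [104.1 105.6 107. ]
80 239 [106.4 108.  109.3]
100 273 [108.7 110.7 112.1]
120 297 [111.6 113.4 114.7]
140 311 [114.  116.1 117.5]
160 321 [116.5 118.7 120.2]
180 360 [119.9 121.6 123.1]
200 285 [122.  124.  125.1]
220 1180 [116.7 124.1 131.6]
rack y [-104.63495878  105.46866251] 122.88881921917738
50 15 [-57.  -56.2 -48.7]
58 26 [-56.4 -55.2 -54. ]
66 24 [-54.4 -53.5 -52.2]
74 13 [-53.7 -52.2 -51.5]
90 86 [-54.  -53.5 -52.6]
98 275 [-53.4 -51.6 -33.9]
106 745 [-51.5 -45.7 -34.5]
114 117 [-47.  -43.  -37.2]
122 68 [-46.  -42.1 -36.8]
scene
rim x [-89.48880738 -87.64982802 -84.72497132  72.26309123  89.04737002
  94.78793693] y [-127.93293502 -126.92125141 -124.7
[... 366 characters left out ...]
16.6]
120 200 [116.7 118.  119.4]
140 217 [119.2 120.7 122. ]
160 233 [121.4 123.3 124.7]
180 247 [124.5 125.9 127.1]
200 271 [126.5 128.4 129.5]
220 1027 [116.1 124.8 131.2]
rack y [-158.23431905  151.75685637] 149.23436575726424
50 77 [-463.5  -46.1  -44.3]
58 140 [-463.8  -44.6  -43. ]
66 136 [-462.5  -42.7  -41.2]
74 145 [-833.9  -41.3  -39.4]
82 143 [-831.8  -39.5  -38. ]
90 160 [-984.9  -37.7  -36.1]
98 237 [-983.9  -36.5  -34.2]
106 398 [-984.   -42.2  -34. ]
114 84 [-832.9  -40.2  -36.9]
122 39 [-833.2  -41.7  -37.2]
[[-0.     0.973  0.232]
 [ 0.001  0.232 -0.973]
 [-1.     0.    -0.001]]
tool z yaw -76.60614542838043
pot [-24. 238.  12.]
jar [ -58. -229.   72.]
tape [102. 239.  -5.]
```

```bash
sed -i 's/^C=.*/C=np.array([.558,-.0132]);YAW=np.deg2rad(16.38)/' h.py
cat >> h.py <<'E'
def st():
    s=telemetry.sense(); T=np.array(s['tool_pos']); R=Rotation.from_quat(s['ee_rot']).as_matrix(); t=R[:,2]
    tip=T+.066*R[:,0]; k=tocase(tip)*1000
    c,sn=np.cos(YAW),np.sin(YAW); f=s['force']
    print('t',round(s['time_s'],2),'tip case x,y,z mm',k.round(1),'zyaw',np.degrees(np.arctan2(t[1],t[0])).round(2),'tilt',R[:,0].round(3),'F case',np.round([f[0]*c+f[1]*sn,-f[0]*sn+f[1]*c,f[2]],1),'q',s['qpos'].round(2),'w',round(s['width'],2))
E
python3 -c "
from h import *
st()"
```

```text
t 0.1 tip case x,y,z mm [-558.9 -353.9  223.6] zyaw -76.61 tilt [-0.     0.001 -1.   ] F case [-0.6 -0.6  0.8] q [-1.48  0.34  1.52  0.    1.28 -0.15] w 1.0
```

Emit:
play_rows --pt "0 0 0 -0.052 0" --pt "0 4 -3 0 0" --pt "0 4 -3 0 0" --pt "0 4 -3 0 0" --pt "0 4 -3 0 0" --pt "0 4 -3 0 0" --pt "0 4 -3 0 0" --pt "0 4 -3 0 0" --pt "0 4 -3 0 0" --pt "0 4 -3 0 0" --pt "0 4 -3 0 0" --pt "0 0 0 0 0"

```text
time_s: 1.6
tool_pos: [0.4219, -0.1076, 0.2919]
ee_rot: [0.422, 0.567, -0.422, 0.567]
force: [-0.9, -0.3, -0.1]
width: 0.007
```

```bash
python3 -c "
from h import *
st()"
```

```text
t 1.6 tip case x,y,z mm [-157.2  -52.2  223.9] zyaw -73.34 tilt [-0.     0.001 -1.   ] F case [-0.9 -0.  -0.1] q [-0.43  0.18  1.75  0.    1.21  0.85] w 0.01
```

Emit:
play_rows --pt "0 3.6 -2.6 0 0" --pt "0 3.6 -2.6 0 0" --pt "4 0 0 0 0" --pt "4 0 0 0 0" --pt "3 0 0 0 0" --pt "1.9 0 0 0 0" --pt "0 0 0 0 0"

```text
time_s: 2.48
tool_pos: [0.4741, -0.0406, 0.1619]
ee_rot: [0.423, 0.567, -0.425, 0.565]
force: [0.6, -0.3, -0.1]
width: 0.006
```

```bash
python3 -c "
from h import *
st()
p,d=save('scene','scene1')
p,d=save('top','top1')
i=p[85:255,140:430,::-1];cv2.imwrite('pics/top1c.png',cv2.resize(i,None,fx=2.75,fy=2.75,interpolation=2))
"
```

```text
t 2.48 tip case x,y,z mm [-88.4  -2.5  93.9] zyaw -73.68 tilt [-0.004  0.001 -1.   ] F case [ 0.5 -0.5 -0.1] q [-0.25  0.41  1.83 -0.    0.9   1.04] w 0.01
```

View pics/scene1.png

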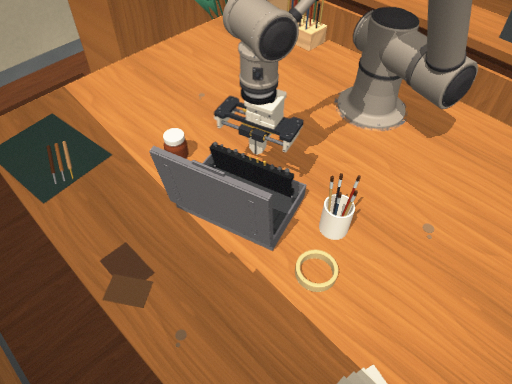

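View pics/top1c.png

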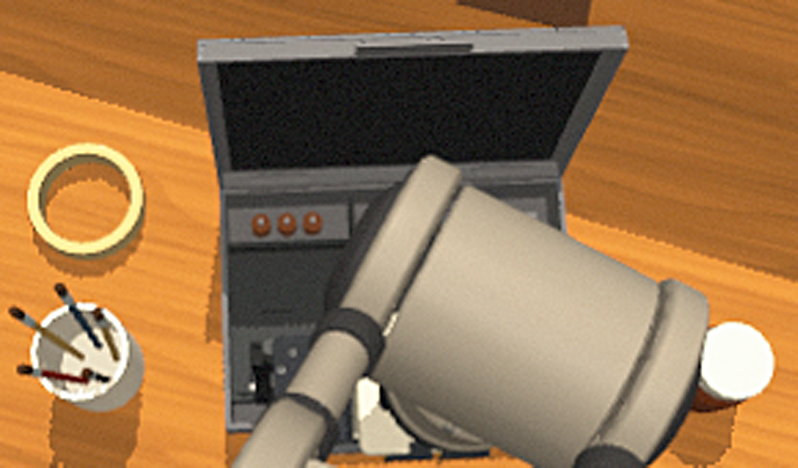

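Emit:
play_rows --pt "-0.1 1.1 -0.1 0 0" --pt "-0.1 1.1 -0.1 0 0" --pt "-0.05 0.7 0 0 0" --pt "-0.05 0.7 0 0 0" --pt "0.2 0.75 0 0 0" --pt "0.2 0.75 0 0 0" --pt "0 0 0 0 0"

```text
time_s: 3.45
tool_pos: [0.5242, -0.0234, 0.1619]
ee_rot: [0.424, 0.566, -0.424, 0.566]
force: [-0.5, 0.2, 0.0]
width: 0.002
```

```bash
python3 -c "
from h import *
st()
p,d=save('scene','scene2')
i=p[100:270,120:340,::-1];cv2.imwrite('pics/scene2c.png',cv2.resize(i,None,fx=3,fy=3,interpolation=2))
"
```

```text
t 3.45 tip case x,y,z mm [-35.3  -0.3  93.9] zyaw -73.61 tilt [ 0.  0. -1.] F case [-0.4  0.3  0. ] q [-0.19  0.48  1.7   0.    0.96  1.09] w 0.0
```

View pics/scene2c.png

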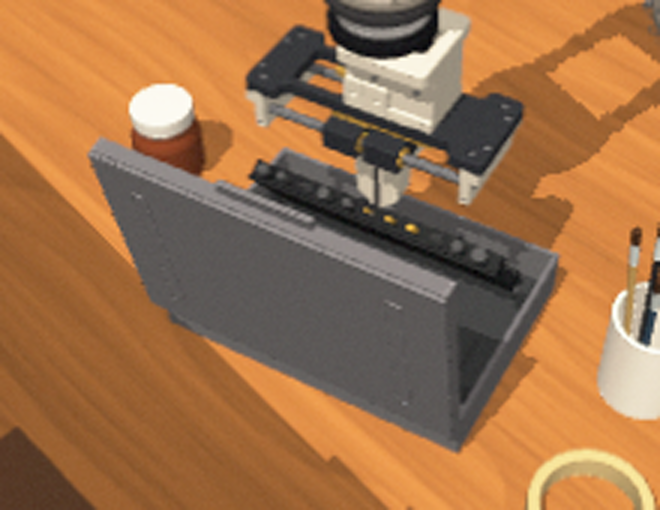

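The rack has folded to about 60° and the case is in place. I'll keep following the arc.

Emit:
play_rows --pt "0.4 0.6 0 0 0" --pt "0.35 0.55 0 0 0" --pt "0.5 0.6 0 0 0" --pt "0.45 0.6 0 0 0" --pt "0.6 0.5 0 0 0" --pt "0.6 0.5 0 0 0" --pt "0.65 0.4 0 0 0" --pt "0.7 0.4 0 0 0" --pt "0 0 0 0 0"

```text
time_s: 4.62
tool_pos: [0.5631, -0.0118, 0.1188]
ee_rot: [0.423, 0.567, -0.424, 0.566]
force: [0.2, -0.0, -0.1]
width: 0.004
```

```bash
python3 -c "
from h import *
st()
p,d=save('scene','scene3')
i=p[100:270,120:340,::-1];cv2.imwrite('pics/scene3c.png',cv2.resize(i,None,fx=3,fy=3,interpolation=2))
"
```

```text
t 4.62 tip case x,y,z mm [ 5.2 -0.  50.8] zyaw -73.62 tilt [-0.002  0.    -1.   ] F case [ 0.2 -0.1 -0.1] q [-0.16  0.6   1.63 -0.    0.91  1.13] w 0.0
```

View pics/scene3c.png

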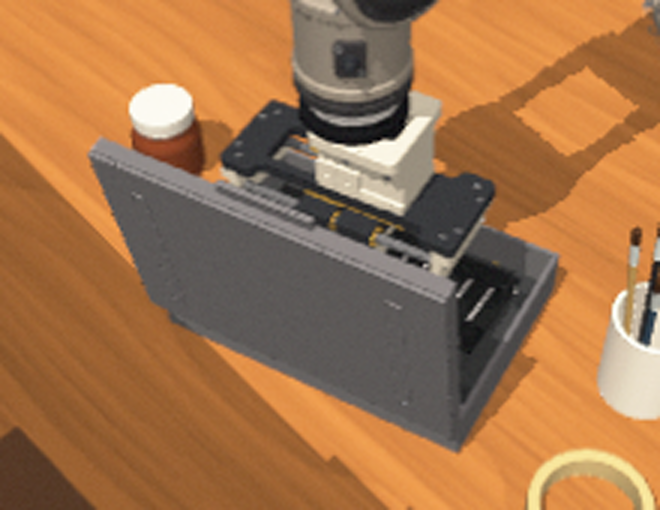

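Emit:
play_rows --pt "0.5 0.3 0 0 0" --pt "0.4 0.3 0 0 0" --pt "0.3 0 0 0 0" --pt "0.2 0 0 0 0" --pt "0 0 0 0 0"

```text
time_s: 5.3
tool_pos: [0.569, -0.0103, 0.1055]
ee_rot: [0.424, 0.566, -0.424, 0.566]
force: [0.2, -0.1, -0.3]
width: 0.004
```

```bash
python3 -c "
from h import *
st()"
```

```text
t 5.3 tip case x,y,z mm [11.4 -0.3 37.5] zyaw -73.62 tilt [-0. -0. -1.] F case [ 0.2 -0.2 -0.3] q [-0.15  0.63  1.62 -0.    0.89  1.13] w 0.0
```

Keep pressing in 1 mm steps until the force rises.

Emit:
play_rows --pt "0.1 0 0 0 0" --pt "0 0 0 0 0"

```text
time_s: 5.55
tool_pos: [0.5692, -0.0103, 0.1048]
ee_rot: [0.424, 0.566, -0.424, 0.566]
force: [-0.2, 0.6, 0.8]
width: 0.008
```

Emit:
play_rows --pt "0.1 0 0 0 0" --pt "0 0 0 0 0"

```text
time_s: 5.8
tool_pos: [0.5692, -0.0102, 0.1046]
ee_rot: [0.424, 0.566, -0.424, 0.566]
force: [-2.2, 0.6, 8.4]
width: 0.005
```

Emit:
play_rows --pt "0.1 0 0 0 0" --pt "0 0 0 0 0"

```text
time_s: 6.05
tool_pos: [0.5693, -0.0102, 0.1045]
ee_rot: [0.424, 0.566, -0.424, 0.566]
force: [-4.8, 0.5, 13.7]
width: 0.003
```

Firm stop at z 36.5 mm, where 37 mm was expected. I'll lift off and check.

Emit:
play_rows --pt "-0.5 0 0 0 0" --pt "-2 0 0 0 0" --pt "-5 0 0 0 0" --pt "-5 0 0 0 0" --pt "-5 0 0 0 0" --pt "-5 0 0 0 0" --pt "-1 0 0 0 0" --pt "0 0 0 0 0"

```text
time_s: 7.05
tool_pos: [0.5692, -0.0103, 0.3376]
ee_rot: [0.424, 0.566, -0.424, 0.566]
force: [-0.1, -0.0, -0.4]
width: 0.008
```

```bash
python3 -c "
from h import *
st()
p,d=save('scene','scene4')
p,d=save('top','top4')
a=np.load('pics/scene4.npz')['p'][40:270,100:360,::-1];cv2.imwrite('pics/s4c.png',cv2.resize(a,None,fx=3,fy=2.6,interpolation=2))
P=tocase(cloud('top',d))*1000
s=(P[...,2]>25)&(P[...,2]<50)&(P[...,0]>-50)&(P[...,0]<45)&(abs(P[...,1])<115)
for lo in range(-50,45,12):
    q=P[s&(P[...,0]>lo)&(P[...,0]<lo+12)]; print(lo,len(q),np.percentile(q[:,2],[5,50,95]).round(1) if len(q) else '')
"
```

```text
t 7.05 tip case x,y,z mm [ 11.6  -0.4 269.6] zyaw -73.62 tilt [ 0. -0. -1.] F case [-0.1  0.  -0.4] q [-0.15  0.4   1.32 -0.    1.43  1.13] w 0.01
-50 0 
-38 0 
-26 0 
-14 0 
-2 0 
10 0 
22 0 
34 16 [30.4 34.7 35.8]
```

View pics/s4c.png

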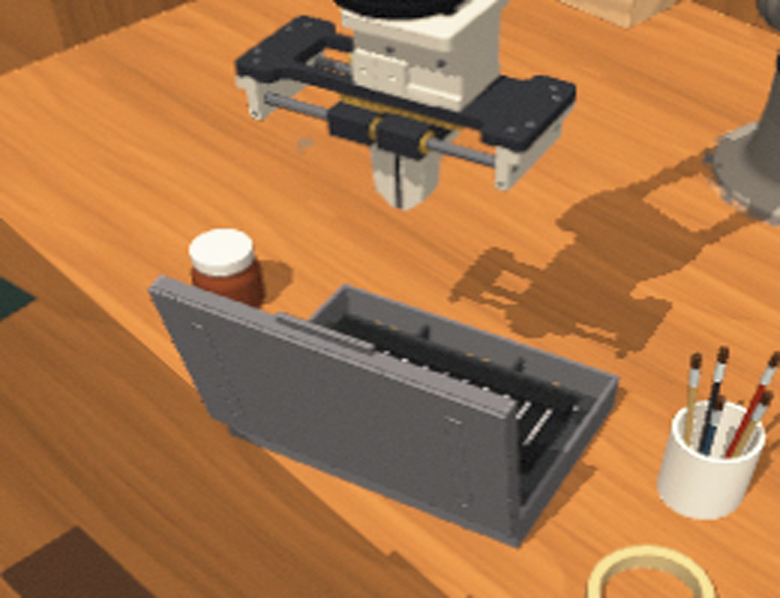

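View pics/top4.png

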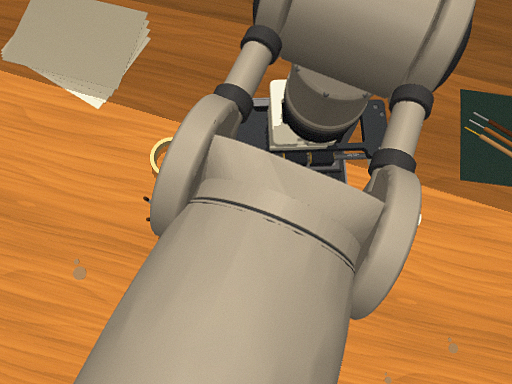

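Emit:
play_rows --pt "0 3.6 0 0 0" --pt "0 3.6 0 0 0" --pt "0 3.6 0 0 0" --pt "0 3.6 0 0 0" --pt "0 0 0 0 0" --pt "0 0 0 0 0"

```text
time_s: 7.9
tool_pos: [0.7068, 0.0302, 0.3359]
ee_rot: [0.423, 0.567, -0.424, 0.565]
force: [0.3, -0.4, 0.8]
width: 0.009
```

```bash
python3 -c "
from h import *
st()
p,d=save('scene','scene5')
a=p[:280,60:380,::-1];cv2.imwrite('pics/s5c.png',cv2.resize(a,None,fx=2.1,fy=2.1,interpolation=2))
s=p.astype(int);g=(s.max(2)-s.min(2)<45)
P=tocase(cloud('scene',d))*1000
for z in range(200,236,4):
    q=P[g&(abs(P[...,2]-z)<2)&(abs(P[...,1])<125)&(P[...,0]>80)&(P[...,0]<160)]
    print(z,len(q),np.percentile(q[:,0],[2,50,98]).round(1) if len(q) else '',np.percentile(q[:,1],[2,98]).round(0) if len(q) else '')
"
```

```text
t 7.9 tip case x,y,z mm [154.8  -0.3 267.9] zyaw -73.62 tilt [-0.003 -0.    -1.   ] F case [ 0.1 -0.5  0.8] q [-0.07  0.69  0.82 -0.    1.63  1.22] w 0.01
200 120 [125.3 126.6 127.8] [-118.  120.]
204 128 [125.7 127.1 128.5] [-117.  121.]
208 130 [126.3 127.7 129. ] [-118.  119.]
212 128 [126.9 128.1 129.2] [-119.  117.]
216 116 [127.4 128.7 129.9] [-118.  120.]
220 684 [114.  123.9 129.9] [-119.  122.]
224 172 [114.  119.2 127. ] [-120.  120.]
228 44 [115.3 119.4 120.9] [-13.  34.]
232 39 [115.6 118.  121.2] [-8. 34.]
```

View pics/s5c.png

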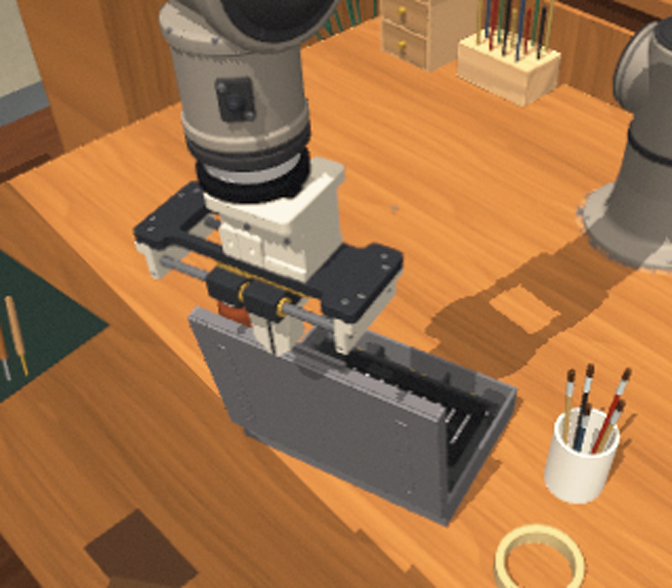

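Emit:
play_rows --pt "2 0 0 0 0" --pt "2.5 0 0 0 0" --pt "2 0 0 0 0" --pt "0 -1 0 0 0" --pt "0 -0.8 0 0 0" --pt "0 -0.8 0 0 0" --pt "0 -0.8 0 0 0" --pt "0 -0.6 0 0 0" --pt "0 -0.6 0 0 0" --pt "0 -0.7 0 0 0" --pt "0 -0.7 0 0 0" --pt "0 -0.7 0 0 0"

```text
time_s: 9.45
tool_pos: [0.6425, 0.0113, 0.2724]
ee_rot: [0.424, 0.566, -0.424, 0.566]
force: [2.0, -0.6, -0.9]
width: 0.004
```

```bash
python3 -c "
from h import *
st()
p,d=save('scene','scene6')
a=p[:280,60:380,::-1];cv2.imwrite('pics/s6c.png',cv2.resize(a,None,fx=2.1,fy=2.1,interpolation=2))
"
```

```text
t 9.45 tip case x,y,z mm [ 88.   -0.4 204.4] zyaw -73.63 tilt [-0.001 -0.    -1.   ] F case [ 1.8 -1.2 -0.9] q [-0.1   0.58  1.2  -0.    1.37  1.18] w 0.0
```

View pics/s6c.png

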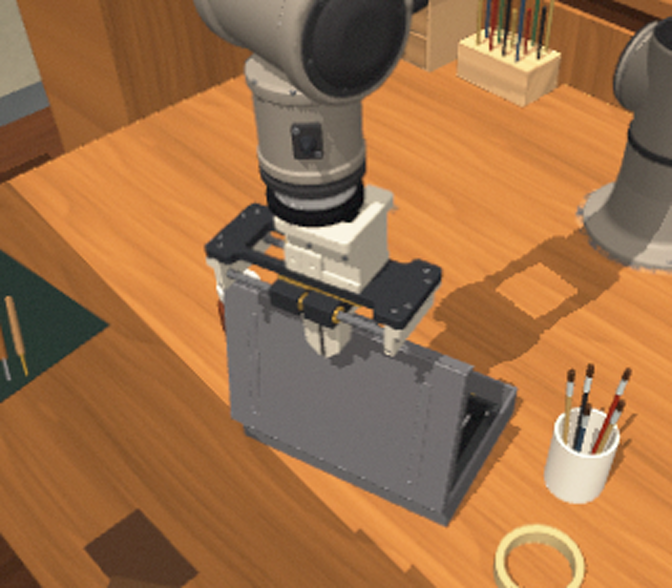

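Emit:
play_rows --pt "0.1 -0.8 0 0 0" --pt "0.1 -0.8 0 0 0" --pt "0.2 -0.8 0 0 0" --pt "0.2 -0.7 0 0 0" --pt "0.2 -0.8 0 0 0" --pt "0.3 -0.8 0 0 0" --pt "0.3 -0.7 0 0 0" --pt "0.4 -0.7 0 0 0" --pt "0.4 -0.7 0 0 0" --pt "0.4 -0.7 0 0 0" --pt "0.4 -0.7 0 0 0" --pt "0.5 -0.6 0 0 0"

```text
time_s: 11.0
tool_pos: [0.5582, -0.0135, 0.2373]
ee_rot: [0.424, 0.566, -0.424, 0.566]
force: [1.0, 0.8, 0.4]
width: 0.003
```

```bash
python3 -c "
from h import *
st()
p,d=save('scene','scene7')
a=p[:280,60:380,::-1];cv2.imwrite('pics/s7c.png',cv2.resize(a,None,fx=2.1,fy=2.1,interpolation=2))
"
```

```text
t 11.0 tip case x,y,z mm [ 1.000e-01 -3.000e-01  1.693e+02] zyaw -73.62 tilt [-0. -0. -1.] F case [1.2 0.5 0.4] q [-0.16  0.45  1.51 -0.    1.18  1.12] w 0.0
```

View pics/s7c.png

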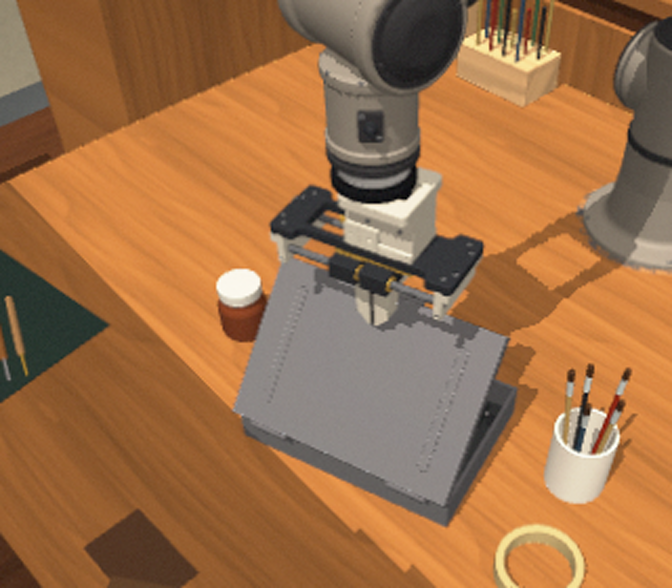

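Emit:
play_rows --pt "0.5 -0.6 0 0 0" --pt "0.5 -0.6 0 0 0" --pt "0.6 -0.6 0 0 0" --pt "0.6 -0.5 0 0 0" --pt "0.6 -0.5 0 0 0" --pt "0.6 -0.5 0 0 0" --pt "0.7 -0.4 0 0 0" --pt "0.7 -0.4 0 0 0" --pt "0.7 -0.3 0 0 0" --pt "0.7 -0.3 0 0 0" --pt "0.7 -0.3 0 0 0" --pt "0.7 -0.3 0 0 0"

```text
time_s: 12.55
tool_pos: [0.5078, -0.0283, 0.1612]
ee_rot: [0.424, 0.566, -0.424, 0.566]
force: [0.4, 0.5, 0.5]
width: 0.006
```

```bash
python3 -c "
from h import *
st()
p,d=save('scene','scene8')
a=p[:280,60:380,::-1];cv2.imwrite('pics/s8c.png',cv2.resize(a,None,fx=2.1,fy=2.1,interpolation=2))
"
```

```text
t 12.55 tip case x,y,z mm [-52.4  -0.4  93.2] zyaw -73.63 tilt [ 0. -0. -1.] F case [0.5 0.3 0.5] q [-0.21  0.46  1.75  0.    0.94  1.08] w 0.01
```

View pics/s8c.png

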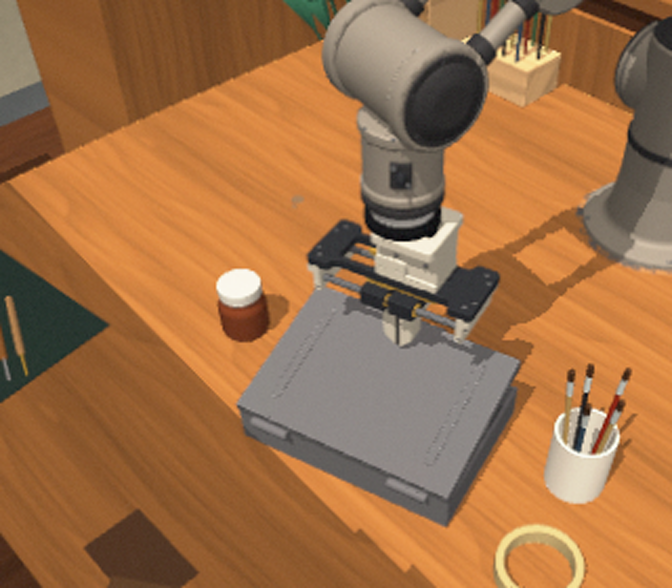

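Emit:
play_rows --pt "0.7 -0.3 0 0 0" --pt "0.7 -0.3 0 0 0" --pt "0.7 -0.2 0 0 0" --pt "0.5 -0.1 0 0 0" --pt "0.3 0 0 0 0" --pt "0.2 0 0 0 0" --pt "0 0 0 0 0"

```text
time_s: 13.48
tool_pos: [0.4992, -0.0308, 0.1306]
ee_rot: [0.424, 0.566, -0.424, 0.566]
force: [-1.1, 0.1, -0.4]
width: 0.002
```

Emit:
play_rows --pt "0.1 0 0 0 0" --pt "0 0 0 0 0"

```text
time_s: 13.72
tool_pos: [0.4993, -0.0308, 0.1298]
ee_rot: [0.424, 0.566, -0.424, 0.566]
force: [-0.4, 0.4, 1.0]
width: 0.004
```

Emit:
play_rows --pt "0.1 0 0 0 0" --pt "0 0 0 0 0"

```text
time_s: 13.98
tool_pos: [0.4992, -0.0309, 0.1287]
ee_rot: [0.424, 0.566, -0.424, 0.566]
force: [-0.6, -0.2, -0.1]
width: 0.007
```

Emit:
play_rows --pt "0.1 0 0 0 0" --pt "0 0 0 0 0"

```text
time_s: 14.22
tool_pos: [0.4991, -0.0308, 0.1277]
ee_rot: [0.424, 0.566, -0.424, 0.566]
force: [-1.2, 0.1, 2.0]
width: 0.002
```

Emit:
play_rows --pt "0.1 0 0 0 0" --pt "0 0 0 0 0"

```text
time_s: 14.48
tool_pos: [0.4992, -0.0309, 0.1276]
ee_rot: [0.424, 0.566, -0.424, 0.566]
force: [-3.3, 0.7, 10.5]
width: 0.004
```

Emit:
play_rows --pt "0.05 0 0 0 0" --pt "0 0 0 0 0"

```text
time_s: 14.72
tool_pos: [0.4992, -0.0308, 0.1275]
ee_rot: [0.424, 0.566, -0.424, 0.566]
force: [-4.7, 0.5, 14.3]
width: 0.007
```

Firm stop at tip height 61.5 mm world, where shut is 62 mm. I'll lift off, move aside and check.

Emit:
play_rows --pt "-0.5 0 0 0 0" --pt "-2 0 0 0 0" --pt "-5 0 0 0 0" --pt "-5 0 0 0 0" --pt "-4 -4 3 0 0" --pt "0 -4 4 0 0" --pt "0 -4 4 0 0" --pt "0 -4 4 0 0" --pt "0 -4 4 0 0" --pt "0 -4 4 0 0" --pt "0 -4 4 0 0" --pt "0 0 0 0 0"

```text
time_s: 16.23
tool_pos: [0.3055, -0.3707, 0.2899]
ee_rot: [0.425, 0.565, -0.425, 0.565]
force: [0.3, 0.2, -0.4]
width: 0.001
```

```bash
python3 -c "
from h import *
st()
p,d=save('scene','scene9');P=tocase(cloud('scene',d))*1000
a=p[60:280,100:380,::-1];cv2.imwrite('pics/s9c.png',cv2.resize(a,None,fx=2.5,fy=2.5,interpolation=2))
p2,d2=save('top','top9');P2=tocase(cloud('top',d2))*1000
for Q in (P,P2):
    for lo in (-85,-45,0,45,70):
        q=Q[(abs(Q[...,0]-lo)<6)&(abs(Q[...,1])<90)&(Q[...,2]>30)&(Q[...,2]<100)]; print(lo,len(q),np.median(q[:,2]).round(1) if len(q) else '')
s=p2.astype(int);g=(s.max(2)-s.min(2)<45)
q=P2[g&(abs(P2[...,2]-60)<6)&(abs(P2[...,1])<150)&(abs(P2[...,0])<120)]
print(len(q),cv2.minAreaRect(q[:,:2].astype(np.float32)))
"
```

```text
t 16.23 tip case x,y,z mm [-343.1 -271.8  221.9] zyaw -73.93 tilt [-0. -0. -1.] F case [ 0.4  0.1 -0.4] q [-1.04  0.26  1.65 -0.    1.23  0.25] w 0.0
-85 212 59.4
-45 263 59.6
0 300 59.7
45 319 59.6
70 339 59.7
-85 601 58.7
-45 551 59.4
0 530 59.5
45 523 59.5
70 502 59.5
11449 ((0.9749832153320312, -0.0706939697265625), (259.15887451171875, 180.44688415527344), 89.98797607421875)
```

View pics/s9c.png

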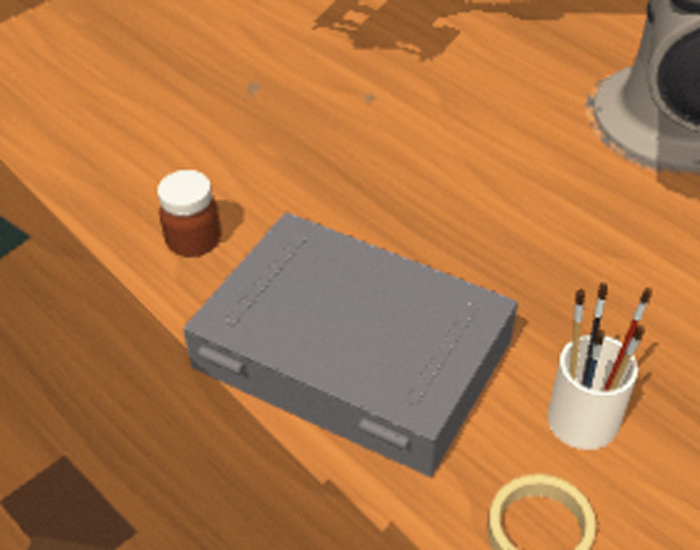

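View pics/top9.png

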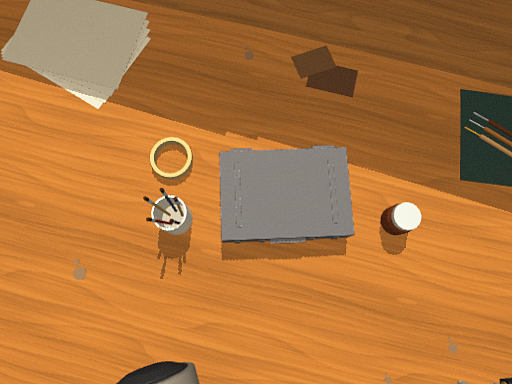

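The lid lies level at 59.5 mm (60 expected). The case outline is still within about 1 mm of its first pose, and the jar, pot and tape are where they were.

```bash
python3 -c "
from h import *
print(env.close_job())"
```

```text
the job is handed in; nothing more can be done
None
```

The carving-burr case is closed. I folded the bit rack flat first, then swung the lid over and pushed it shut. I handed the job in after about 16 s of the 56 s allowed.

- **Rack:** the fingertips met a firm stop at 36.5 mm above the case origin, where 37 mm means flat. The final press was about 14 N straight down.
- **Lid:** it also met a firm stop under a press of about 14 N. Both cameras then showed its top level at 59–60 mm along its length, against 60 mm for shut.
- **Case and bystanders:** the case is within about 1 mm and 0.1° of where it stood. The jar, brush pot and tape look unmoved. The arm is clear of everything.

My first fix on the case centre was about 2 mm off along case x. I corrected it before moving. The arm hid the rack from the top camera after it was pushed down, so the rack check rests on the fingertip stop height, the oblique picture and the lid closing level over it.

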